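# Tip the blood tube that is due and hold it up for reading

## Task

Two red-capped tubes of dark red blood are warming in the bores of the block heater among other tubes; they were started from left to right, so the left one of the two, as you face the heater, is now due for its clotting check. Draw that tube up out of its bore, tip it over until it lies about level, never turning it cap-down, and finish still holding it motionless like that in the gripper, a good hand's breadth above the top of the heater. Leave the other tubes seated in their bores and everything else on the counter where it is.

Things in the scene. Friction and masses are not known exactly. Their poses are not given: they have to be found in the camera images.
- block_heater: White dry-block heater, 180 mm deep (its x), 250 mm wide (its y), fixed to the counter. Origin: centre of its underside; z up. Its front, a blue sloping panel, looks along -x to the robot, turned by up to 0.3 rad; +y is the left as seen from the robot. In its rear half lies a bored aluminium block, 60 x 190 mm, whose top, 85 mm above the counter, is the heater's highest part.
- tube_row (a point): Middle of the block's front row of bores, at the block's top (heater frame: x = 30, z = 85 mm); axes as the heater's. Two rows (the second 20 mm behind) of nine upright bores, 20 mm pitch, 14.4 mm wide, 32 mm deep. Tubes stand only in the front row at y = -80, -40, 0, 40, 80 mm; their bottoms are 32 mm below this point and their tops 47 mm above it.
- blood_tube_a: One of two like sample tubes with a red cap and dark red blood, 15 mm across at the cap (gripped width about 13 mm), 80 mm long. Origin: the centre of its bottom end; its z axis runs along the tube to the cap, so z is up while it stands. 12 g, loose. It stands in one of the five used bores of the block heater; which one changes.
- blood_tube_b: The other of the two like tubes with a red cap and dark red blood, same size and axes as the first. It stands in one of the five used bores of the block heater; which one changes.
- yellow_tube: Sample tube with a black cap and yellow content, 15 mm across at the cap (gripped width about 13 mm), 80 mm long. Origin: the centre of its bottom end; its z axis runs along the tube to the cap, so z is up while it stands. It stands in one of the five used bores of the block heater; which one changes. Not to be moved.
- purple_tube: Sample tube with a purple cap and white content, same size. It stands in one of the five used bores of the block heater; which one changes. Not to be moved.
- grey_tube: Sample tube with a grey cap and white content, same size. It stands in one of the five used bores of the block heater; which one changes. Not to be moved.
- sample_cup_1: Sample cup with a green screw lid, 48 mm wide, 66 mm high, standing to the right of the heater; origin under its centre. Bystander.
- sample_cup_2: A second sample cup like it, nearer the heater. Bystander.
- tally_counter: Grey hand tally counter, 45 x 64 x 27 mm, lying to the right of the heater; origin under its centre. Bystander.
- swab_carton: Light blue carton, 60 x 75 x 75 mm, at the left; origin under its centre. Bystander.
- lancet_box: Small red carton, 34 x 55 x 20 mm, at the left; origin under its centre. Bystander.
- pen_blue: Blue pen, 9 x 142 x 10 mm, lying at the left; origin under its centre. Bystander.

How it is judged:
On the way:
1. a blood tube has been drawn right out of its bore (((z of blood_tube_a in the frame of block_heater above 0.09 m and contact force between blood_tube_a and the fingers above 0.5 N and z of blood_tube_b in the frame of block_heater below 0.064 m and distance of blood_tube_b from where it was at the start of the episode below 0.015 m and angle between blood_tube_b's own z axis and vertical below 0.2 rad) or (z of blood_tube_b in the frame of block_heater above 0.09 m and contact force between blood_tube_b and the fingers above 0.5 N and z of blood_tube_a in the frame of block_heater below 0.064 m and distance of blood_tube_a from where it was at the start of the episode below 0.015 m and angle between blood_tube_a's own z axis and vertical below 0.2 rad))), for 0.1 s.
At the end, for the whole second after the job is handed in: The left blood tube is held still in the fingers, its bottom end at least 165 mm above the counter, its axis within 25 deg of level (20 if the cap is lower), clear of the heater; the other four tubes still seated within 15 mm of their start, bystanders within 30 mm (((height (world z) of blood_tube_a above 0.165 m and angle between blood_tube_a's own z axis and vertical between 1.13 and 1.92 rad and contact force between blood_tube_a and the fingers above 0.5 N and contact force between blood_tube_a and block_heater below 0.05 N and linear speed of blood_tube_a below 0.03 m/s and angular speed of blood_tube_a below 0.25 rad/s and z of blood_tube_b in the frame of block_heater below 0.064 m and distance of blood_tube_b from where it was at the start of the episode below 0.015 m and angle between blood_tube_b's own z axis and vertical below 0.2 rad) or (height (world z) of blood_tube_b above 0.165 m and angle between blood_tube_b's own z axis and vertical between 1.13 and 1.92 rad and contact force between blood_tube_b and the fingers above 0.5 N and contact force between blood_tube_b and block_heater below 0.05 N and linear speed of blood_tube_b below 0.03 m/s and angular speed of blood_tube_b below 0.25 rad/s and z of blood_tube_a in the frame of block_heater below 0.064 m and distance of blood_tube_a from where it was at the start of the episode below 0.015 m and angle between blood_tube_a's own z axis and vertical below 0.2 rad)) and z of each of yellow_tube, purple_tube, grey_tube in the frame of block_heater below 0.064 m and distance of each of yellow_tube, purple_tube, grey_tube from where it was at the start of the episode below 0.015 m and angle between each of yellow_tube, purple_tube, grey_tube's own z axis and vertical below 0.2 rad and distance of each of sample_cup_1, sample_cup_2, tally_counter, swab_carton, lancet_box, pen_blue from where it was at the start of the episode below 0.03 m); the arm keeps its last pose, push and grip.
It fails at once if the right-hand one of the two blood tubes is drawn ((z of blood_tube_a in the frame of block_heater between 0.068 and 0.085 m and angle between blood_tube_a's own z axis and vertical below 0.3 rad and y of blood_tube_a in the frame of blood_tube_b below -0.01 m and distance of blood_tube_a from where it was at the start of the episode below 0.05 m and z of blood_tube_b in the frame of block_heater below 0.064 m and distance of blood_tube_b from where it was at the start of the episode below 0.015 m and angle between blood_tube_b's own z axis and vertical below 0.2 rad) or (z of blood_tube_b in the frame of block_heater between 0.068 and 0.085 m and angle between blood_tube_b's own z axis and vertical below 0.3 rad and y of blood_tube_b in the frame of blood_tube_a below -0.01 m and distance of blood_tube_b from where it was at the start of the episode below 0.05 m and z of blood_tube_a in the frame of block_heater below 0.064 m and distance of blood_tube_a from where it was at the start of the episode below 0.015 m and angle between blood_tube_a's own z axis and vertical below 0.2 rad)).
It fails at once if a tube that is not blood is pulled up or pushed out of its place (distance of any of yellow_tube, purple_tube, grey_tube from where it was at the start of the episode above 0.015 m).
It fails at once if a blood tube is turned cap-down (more than 40 degrees past level) (angle between any of blood_tube_a, blood_tube_b's own z axis and vertical above 2.27 rad).
It fails at once if a bystander is moved by more than 30 mm (distance of any of sample_cup_1, sample_cup_2, tally_counter, swab_carton, lancet_box, pen_blue from where it was at the start of the episode above 0.03 m).
It also fails if it takes over 32 s, if anything falls off the work surface, if the arm or the gripper's body presses on something with over 40 N, if the wrist force passes 120 N, or if a joint passes its speed limit or range.

## Robot

A 7-joint arm with a two-finger parallel gripper is mounted at the origin on a cart in front of the work surface, level with it; the furniture and walls round the work are solid. World frame = base frame: x ahead of the robot, y to its left, z up, the work surface at z = 0. Lengths are in m, angles in rad, forces in N, time in s.
With the tool pointing down it reaches from about 0.4 to 0.85 m from the base axis. Payload 4.5 kg.
Tool frame: the origin (TCP) lies at the very end of the fingers, on their centre line; the grasp point (between the pads) lies 19 mm behind it (r.pinch_z is the distance from the TCP to the grasp point, in m); z points along the fingers, y is the line along which they close (so a half turn about z gives the same grasp; the last joint's range is limited). The gripper opens to 88 mm and grips with 3 to 60 N. Pads are 18 mm wide; open, the fingers measure 123 mm over their backs; the gripper's body (75 mm by 187 mm) begins 45 mm behind the grasp point.
Start: joints at [1.189, 0.689, -0.195, 1.565, 0.157, 0.902, -0.215], TCP at [0.252, -0.572, 0.218] pointing down, gripper open.
Joint ranges: [-3.01, 3.01], [-0.46, 2.08], [-1.47, 1.51], [0.13, 2.56], [-1, 4.14], [0.04, 2.09], [-2.66, 2.66]. Speed limits (rad/s): [2.57, 2.57, 3.14, 3.14, 3.14, 3.14, 3.14].

## Interface

Orientations are given as a unit quaternion [x, y, z, w].
In Python, from plant import r, cams gives the robot as it stands.
- The arm moves only by the shell command python3 -m pendant 'ROWS' [FORCE]. ROWS is JSON, a list of rows, each a list of 3 entries, a list of its own where there are three numbers: the closure, from -1 (fully open) to 1 (shut), then the shift along the tool's x, y, z in mm, then the turn, a rotation vector about the tool's x, y, z in degrees. A call has 1 to 8 rows; each row shifts and turns the commanded pose from where the row before left it, along the tool's axes as they then stand; what a row does not reach is not made up. A row lasts 1/8 s, in which the tool goes at most 62.5 mm and 10.7 degrees, less where a joint would pass 70% of its speed; a pose out of reach is approached as far as the arm can. A call with a gripper value outside its range is refused whole. The fingers move at their own pace and stop on an object; FORCE is the grip in N (left out, the last holds). Time passes only in rows, so rows that do not move let the fingers close. It gives the time, the measured TCP pose, the force, the opening and the grip force at its end, in the units of the state.
- r.get_state(): the state, without advancing time (a new reading comes with each control period).
- cams.snapshot(name): name is "scene" or "top"; returns a dict with "img" (384x512x3 uint8, red, green, blue), "camera_matrix" (3x3 intrinsics, pixels), "camera_from_world" (4x4, takes a point from world to camera coordinates). Camera axes: x right, y up, looking along -z (the intrinsics and any distortion apply to the point x, -y, -z); pixel columns grow to the right and rows downward; lengths in m; the calibration is good to about 2 mm. A picture is of the moment at which its call begins. There is no depth.
- r.finish_job(): hands the job in; it is judged then, once.
The state is a dict: "clock": time; "q": joint angles; "qd": joint speeds; "joint_torque": joint torques, N m; "tool_pos": TCP position; "eef_rot": TCP orientation; "contact_force": force on the tool from outside, world axes, zero at the start; "moment": the same for the moment, N m; "opening": opening from 0.0 (shut) to 1.0 (fully open); "finger_force": force on a finger pad.
Only numpy, scipy, OpenCV 4.12 (cv2) and the standard library are available. Lean on these libraries where they do the work, as an engineer would, in place of code of your own. Each camera call takes 0.05 s, during which the arm holds its last target. There are 200 camera calls.

## Working session

There is one attempt and no reset: what is moved stays moved. The work goes in short steps, Python scripts to look and compute and a shell command to move; the robot and the scene stay as the last step left them, time stands still between calls to the robot, and variables do not carry over. Pictures are saved under pics/ and viewed, at most 10 in all, crops included, and the job is handed in when it is done.

```bash
mkdir -p pics; python3 - <<'E'
from plant import r,cams
import cv2,numpy as np
for n in("scene","top"):
    s=cams.snapshot(n);np.savez(f"{n}.npz",**s);cv2.imwrite(f"pics/{n}0.png",cv2.resize(s["img"][...,::-1],(800,600)))
    M=np.linalg.inv(s["camera_from_world"]);print(n,M[:3,3].round(3),(-M[:3,2]).round(2),M[:3,0].round(2),[k for k in s])
st=r.get_state();print(st["tool_pos"],st["eef_rot"],st["opening"],r.pinch_z)
E
```

```text
scene [-0.809  0.262  0.694] [ 0.9  -0.14 -0.42] [-0.15 -0.99  0.01] ['img', 'camera_matrix', 'camera_from_world']
top [0.299 0.038 1.257] [ 0.17  0.01 -0.98] [-0.01 -1.   -0.01] ['img', 'camera_matrix', 'camera_from_world']
[ 0.25218474 -0.57122733  0.21738781] [ 9.78453148e-01  2.06467375e-01 -2.15883989e-04 -7.83297372e-04] 0.9986275885375479 0.0187
```

View pics/scene0.png

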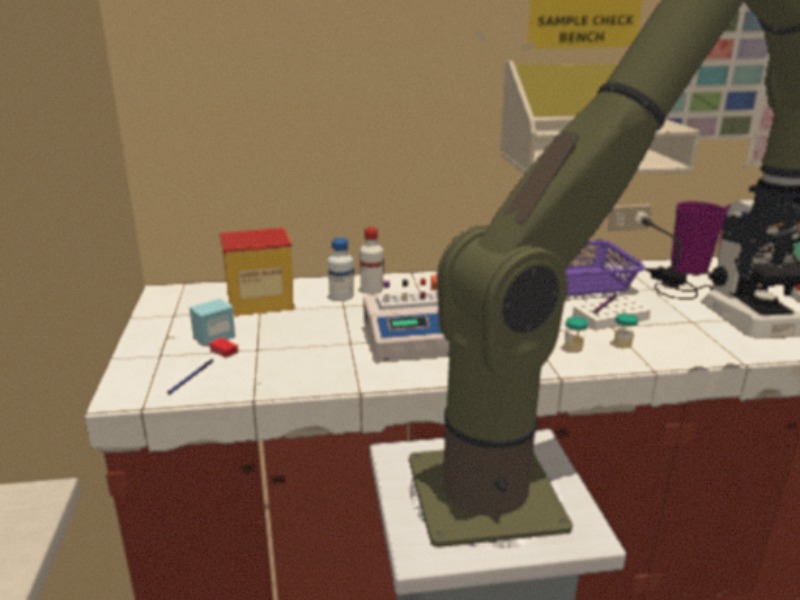

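View pics/top0.png

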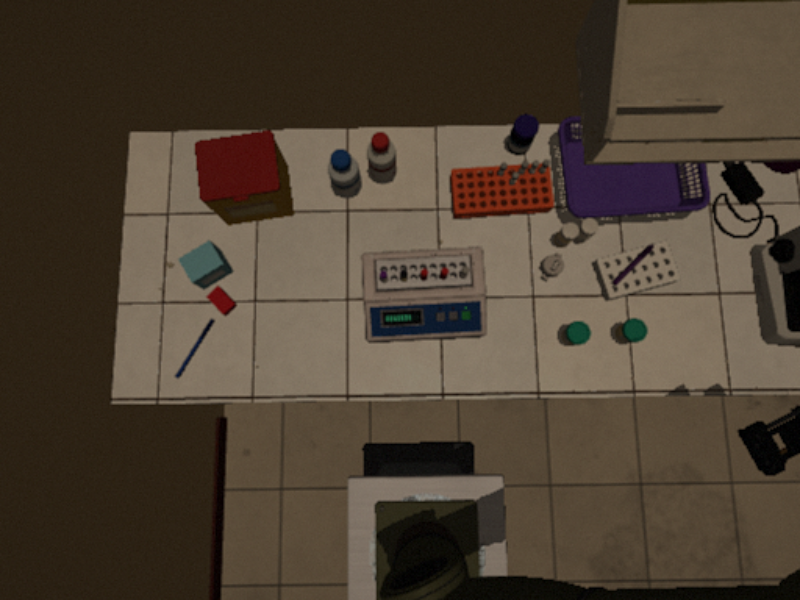

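The left tube of the two red-capped ones is the middle one, at about (424,272) in the top view. The full row there is purple 383, black 403, red 424, red 445 and grey 463.

```bash
cat > h.py <<'E'
import numpy as np,cv2
def ray(s,uv,z):
    M=np.linalg.inv(s["camera_from_world"]);d=np.linalg.inv(s["camera_matrix"])@[*uv,1]
    d=M[:3,:3]@(d*[1,-1,-1]);o=M[:3,3];return o+d*(z-o[2])/d[2]
def blobs(s,lo,hi,box,amin=6):
    h=cv2.cvtColor(s["img"],cv2.COLOR_RGB2HSV);m=cv2.inRange(h,lo,hi)
    x0,y0,x1,y1=box;k=np.zeros_like(m);k[y0:y1,x0:x1]=m[y0:y1,x0:x1]
    n,_,st,c=cv2.connectedComponentsWithStats(k);return [(c[i].round(1),st[i]) for i in range(1,n) if st[i][4]>=amin]
E
python3 - <<'E'
from h import *
s=dict(np.load("top.npz"))
box=(235,160,312,190)
for nm,lo,hi in(("red",(0,110,60),(12,255,255)),("red2",(168,110,60),(180,255,255)),("purple",(120,60,30),(165,255,255))):
    for c,st in blobs(s,lo,hi,box): print(nm,c,st,ray(s,c,.13).round(4))
# heater blue panel orientation
h=cv2.cvtColor(s["img"],cv2.COLOR_RGB2HSV);m=cv2.inRange(h,(100,120,50),(125,255,255));m[:188]=0;m[222:]=0;m[:,:225]=0;m[:,320:]=0
print(cv2.minAreaRect(cv2.findNonZero(m)))
im=s["img"][150:225,225:320,::-1];cv2.imwrite("pics/crop.png",cv2.resize(im,None,fx=8,fy=8,interpolation=cv2.INTER_CUBIC))
E
```

```text
red [271.3 173.6] [269 171   5   5  16] [ 0.5483 -0.0029  0.13  ]
red [284.3 172.9] [282 171   5   5  18] [ 0.5498 -0.0425  0.13  ]
purple [244.8 175.2] [243 173   5   5  17] [0.5447 0.0779 0.13  ]
((272.5611267089844, 203.7219696044922), (17.578041076660156, 60.07495880126953), 87.1375961303711)
```

View pics/crop.png

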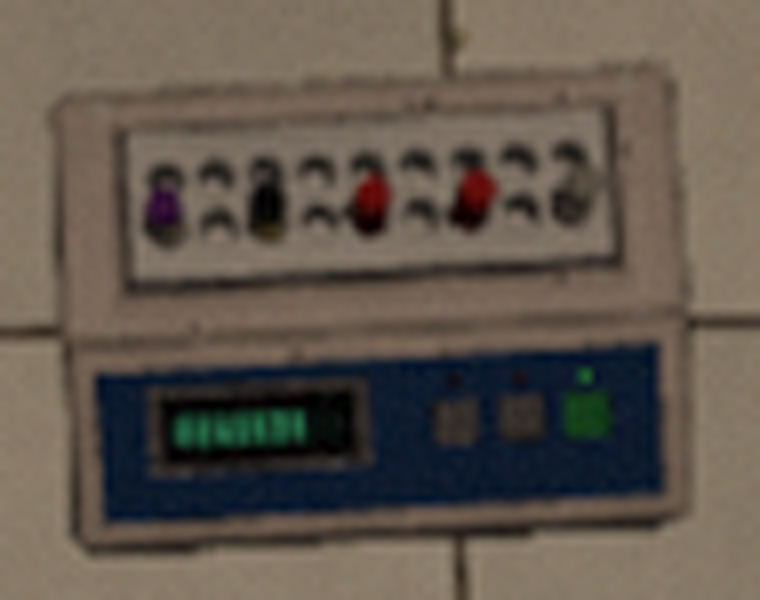

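```bash
python3 -m pendant '[[-1,[45,-36,-5],[0,0,0]],[-1,[45,-36,-5],[0,0,0]],[-1,[45,-36,0],[0,0,0]],[-1,[45,-36,0],[0,0,0]],[-1,[45,-36,0],[0,0,0]],[-1,[45,-36,0],[0,0,0]],[-1,[45,-36,0],[0,0,0]],[-1,[45,-36,0],[0,0,0]]]' 30
python3 -m pendant '[[-1,[45,-36,0],[0,0,0]],[-1,[45,-36,0],[0,0,0]],[-1,[0,0,0],[0,0,-10]],[-1,[0,0,0],[0,0,-10]],[-1,[0,0,0],[0,0,-10]],[-1,[0,0,0],[0,0,-10]],[-1,[0,0,0],[0,0,-10]],[-1,[0,0,0],[0,0,-10]]]'
python3 -c "
from plant import r
print(r.get_state()['q'])"
```

```text
clock: 1.1
tool_pos: [0.466, -0.1612, 0.228]
eef_rot: [0.978, 0.206, -0.0, 0.0]
contact_force: [0.9, 0.3, 0.3]
opening: 1.001
finger_force: 0.0
clock: 2.1
tool_pos: [0.5184, -0.0607, 0.2278]
eef_rot: [0.742, 0.67, -0.0, -0.0]
contact_force: [-0.4, 0.1, 0.3]
opening: 1.004
finger_force: 0.0
[ 0.31915293  0.56900793 -0.464163    1.85361077  0.34322134  0.79938294
 -0.42637867]
```

```bash
python3 -m pendant '[[-1,[0,0,0],[0,0,-8.2]],[-1,[28,16.5,0],[0,0,0]],[-1,[28,16.5,0],[0,0,0]],[-1,[0,0,0],[0,0,0]]]'
python3 - <<'E'
from plant import r,cams
from h import *
print(r.get_state()['q'])
s=cams.snapshot("top");a=s["img"][130:230,215:330,::-1];cv2.imwrite("pics/t2.png",cv2.resize(a,None,fx=6.5,fy=5.8))
for c,st in blobs(s,(0,110,40),(12,255,255),(235,160,312,190),3): print(c,st,ray(s,c,.13).round(4))
s=cams.snapshot("scene");cv2.imwrite("pics/s2.png",cv2.resize(s["img"][150:250,210:330,::-1],None,fx=6,fy=6))
E
```

```text
clock: 2.6
tool_pos: [0.5504, -0.0005, 0.228]
eef_rot: [0.693, 0.721, 0.001, -0.001]
contact_force: [-0.3, -0.6, -0.1]
opening: 0.999
finger_force: 0.0
[ 0.21907243  0.61000248 -0.49715264  1.77240469  0.36888421  0.85185711
 -0.40882866]
[285.1 172.9] [284 171   3   5  12] [ 0.5498 -0.0449  0.13  ]
[271.1 174. ] [269 173   5   3  12] [ 0.5471 -0.0022  0.13  ]
```

View pics/t2.png

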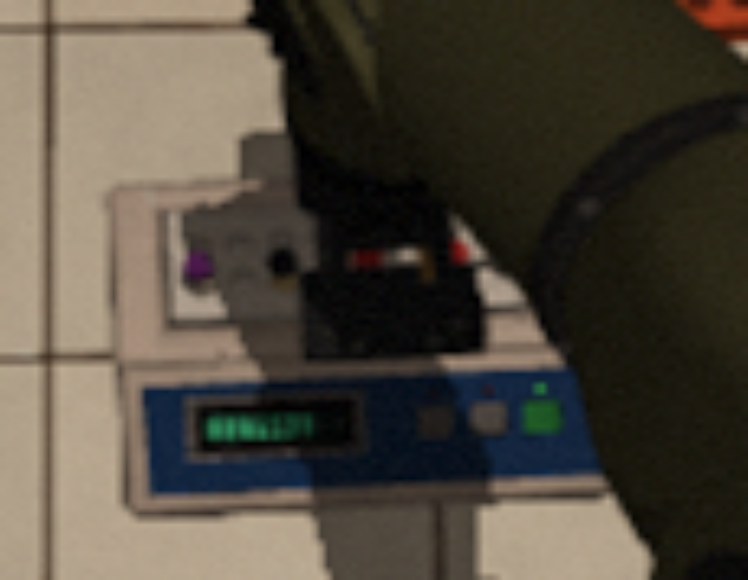

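View pics/s2.png

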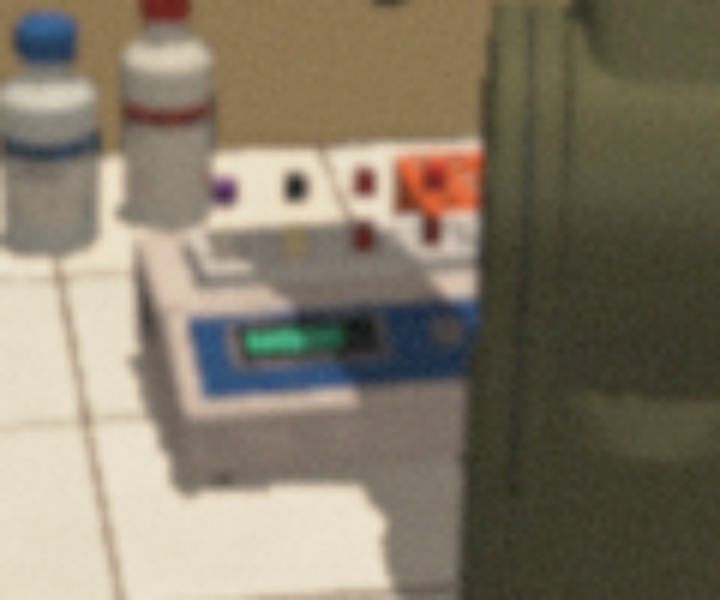

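The fingers straddle the middle tube (red cap at about (370,258) in the crop), with its neighbours clear. Next I go down and close.

```bash
python3 -m pendant '[[-1,[-2.5,-1,40],[0,0,0]],[-1,[0,0,40],[0,0,0]],[-1,[0,0,30],[0,0,0]],[-1,[0,0,22],[0,0,0]],[-1,[0,0,0],[0,0,0]],[0.3,[0,0,0],[0,0,0]],[0.5,[0,0,0],[0,0,0]],[0.6,[0,0,0],[0,0,0]]]' 25
python3 -m pendant '[[0.8,[0,0,0],[0,0,0]],[1,[0,0,0],[0,0,0]],[1,[0,0,0],[0,0,0]],[1,[0,0,0],[0,0,0]]]'
```

```text
clock: 3.7
tool_pos: [0.5493, -0.0062, 0.0969]
eef_rot: [0.695, 0.719, 0.0, 0.001]
contact_force: [0.3, -0.2, -0.1]
opening: 0.683
finger_force: 0.0
clock: 4.2
tool_pos: [0.5488, -0.0061, 0.0961]
eef_rot: [0.694, 0.719, -0.0, 0.0]
contact_force: [-0.4, -0.2, -0.2]
opening: 0.231
finger_force: 0.0
```

```bash
python3 -m pendant '[[0.5,[3,0,0],[0,0,0]],[1,[0,0,0],[0,0,0]],[1,[0,0,0],[0,0,0]],[1,[0,0,0],[0,0,0]],[1,[0,0,0],[0,0,0]]]'
```

```text
clock: 4.82
tool_pos: [0.5488, -0.0031, 0.0961]
eef_rot: [0.695, 0.719, 0.0, 0.0]
contact_force: [-0.6, 0.4, 0.6]
opening: 0.127
finger_force: 25.0
```

```bash
python3 -m pendant '[[1,[0,0,-10],[0,0,0]],[1,[0,0,-20],[0,0,0]],[1,[0,0,-25],[0,0,0]],[1,[0,0,-30],[0,0,0]],[1,[0,0,-35],[0,0,0]],[1,[0,0,-35],[0,0,0]],[1,[0,0,-35],[0,0,0]],[1,[0,0,-30],[0,0,0]]]'
python3 -m pendant '[[1,[0,0,0],[0,5,0]],[1,[0,0,0],[0,8,0]]]'
python3 - <<'E'
from plant import r,cams
from h import *
print(r.get_state()['q'])
s=cams.snapshot("scene");cv2.imwrite("pics/s3.png",cv2.resize(s["img"][90:250,200:350,::-1],None,fx=3.7,fy=3.7))
E
```

```text
clock: 5.82
tool_pos: [0.5485, -0.003, 0.3182]
eef_rot: [0.694, 0.72, 0.0, 0.0]
contact_force: [0.6, 0.1, -0.2]
opening: 0.128
finger_force: 25.0
clock: 6.08
tool_pos: [0.5488, -0.0009, 0.3181]
eef_rot: [0.688, 0.716, 0.081, -0.082]
contact_force: [-0.5, -1.5, -1.1]
opening: 0.126
finger_force: 25.0
[ 0.45165777  0.55181891 -0.6521669   1.635886    0.1100275   1.03067676
 -0.13711559]
```

View pics/s3.png

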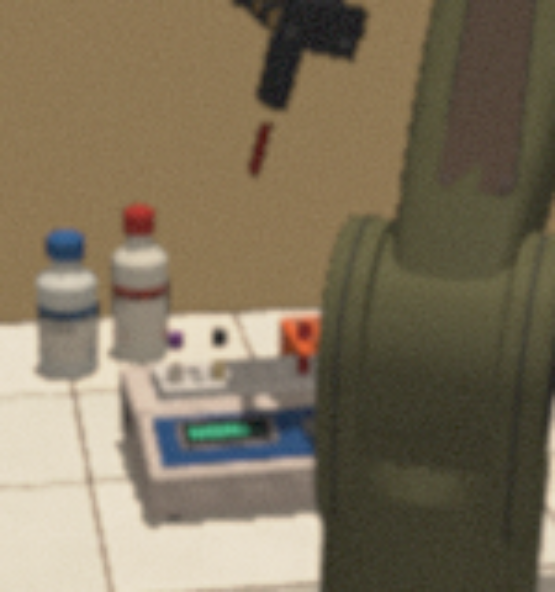

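The tube is out: its bottom is at (255,170), tipping left with the +y turn, and the other tubes are seated. Joint 5 has more range the other way, so I tip it to the right instead.

```bash
python3 -m pendant '[[1,[0,0,0],[0,-9,0]],[1,[0,0,0],[0,-9,0]],[1,[0,0,0],[0,-9,0]],[1,[0,0,0],[0,-9,0]],[1,[0,0,0],[0,-9,0]],[1,[0,0,0],[0,-9,0]]]'
python3 -c "
from plant import r
print(r.get_state()['q'])"
```

```text
clock: 6.88
tool_pos: [0.5492, -0.0019, 0.3177]
eef_rot: [0.65, 0.673, -0.243, 0.255]
contact_force: [0.4, -0.6, -1.0]
opening: 0.128
finger_force: 25.0
[-0.32188011  0.62460291 -0.26368569  1.67210472  0.7767216   1.38211472
 -0.89373188]
```

Now at 41° tilt with good joint margins, so I continue.

```bash
python3 -m pendant '[[1,[0,0,0],[0,-9,0]],[1,[0,0,0],[0,-9,0]],[1,[0,0,0],[0,-9,0]],[1,[0,0,0],[0,-9,0]],[1,[0,0,0],[0,-8,0]],[1,[0,0,0],[0,0,0]],[1,[0,0,0],[0,0,0]]]'
python3 - <<'E'
from plant import r,cams
from h import *
from scipy.spatial.transform import Rotation as R
s=r.get_state();print(s['q'],R.from_quat(s['eef_rot']).as_matrix()[:,2])
s=cams.snapshot("scene");cv2.imwrite("pics/s4.png",cv2.resize(s["img"][60:250,200:400,::-1],None,fx=3,fy=3))
s=cams.snapshot("top");cv2.imwrite("pics/t4.png",cv2.resize(s["img"][...,::-1],(800,600)))
E
```

```text
clock: 7.75
tool_pos: [0.549, -0.0029, 0.3171]
eef_rot: [0.513, 0.53, -0.468, 0.486]
contact_force: [-0.1, -0.6, 0.1]
opening: 0.131
finger_force: 25.0
[-0.62248073  0.9965074  -0.03187036  1.65652948  0.99717583  1.77838906
 -1.18230883] [ 0.03570404 -0.99536105 -0.08933983]
```

View pics/s4.png

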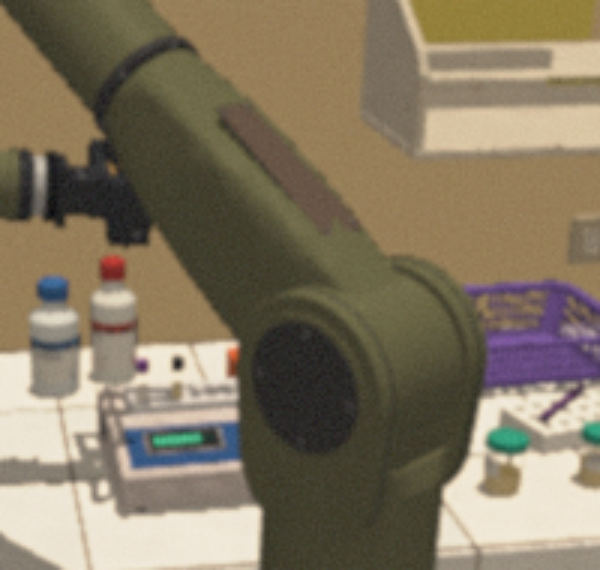

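View pics/t4.png

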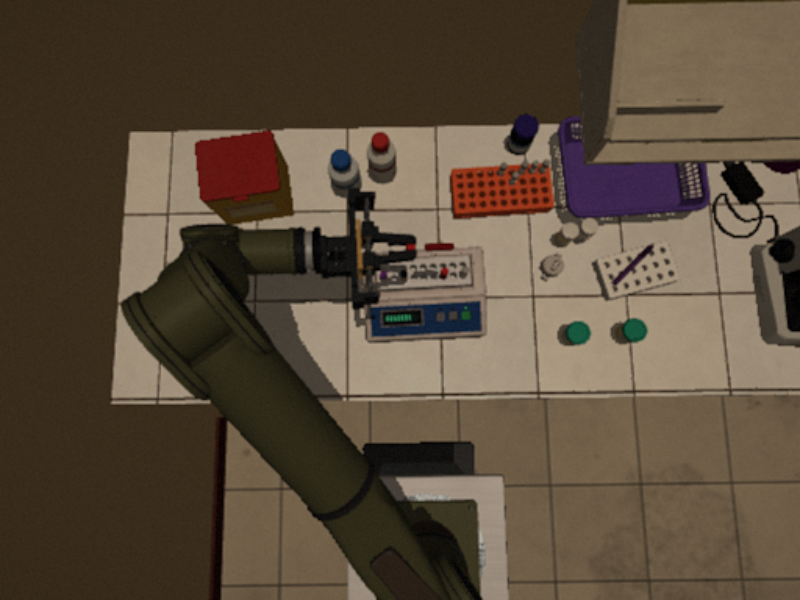

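The tube is held level in the fingers (red at (410–455,247)), 5° off horizontal and at z≈0.32. The other tubes are still in the block, and the arm is still.

```bash
python3 -m pendant '[[1,[0,0,0],[0,0,0]],[1,[0,0,0],[0,0,0]],[1,[0,0,0],[0,0,0]]]'; python3 -c "
from plant import r
print(r.finish_job())"
```

```text
clock: 8.22
tool_pos: [0.5487, -0.0032, 0.3164]
eef_rot: [0.512, 0.53, -0.469, 0.486]
contact_force: [-0.2, 0.7, -0.5]
opening: 0.128
finger_force: 25.0
the job is handed in; nothing more can be done
None
```

I drew the left blood tube out of its bore and handed the job in at 8.2 s, with the tube held motionless about 5° off level (cap slightly high), roughly 0.32 m above the counter; the last pictures show nothing else disturbed, but no verdict was returned.

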